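# Tighten the red power terminal with the flat driver

### The job

Take the yellow flat driver out of its grey stand, seat its blade in the slotted screw at the bottom of the red terminal's bore, so that its round guard rests on the terminal, and turn that screw clockwise (seen from above) until it stops, keeping the blade seated all the while. Then let go and leave the driver standing in the red terminal; leave the black terminal's screw alone.

Things in the scene. Friction and masses are not known exactly. Their poses are not given: they have to be found in the camera images.
- driver_grip (a point): Centre of the driver's yellow paddle grip: 40 mm along its x, 22 along y (pinch these flats), 70 along z (up). Below it a round guard, 50 mm wide, underside 39 mm below this point, then a blade 24 mm wide along x, 4 thick along y, its end 69 mm below this point. Starts upright, blade down, hung by the guard in a grey stand 40 mm high: lift it straight up 35 mm or more. 60 to 130 g.
- red_mouth (a point): Centre of the flat top rim of the red terminal's bore (34 mm wide), 45 mm above the worktop; z up, x in line with two white bars on the fixed 64x64 mm block, y to its copper bar. Screw in the bore: top 23 mm, floor of its 12 mm wide slot 33 mm below this point. Seated, the driver's guard rests on the rim, its grip centre 39 mm above this point. A black terminal of like shape is nearby.
- red_screw (a joint): Red terminal's screw angle, rad, growing clockwise seen from above. At 0 the slot lies along red_mouth's x; at q it lies q clockwise of it. Starts at -0.1 to 0.1; firm stop at 0.9. Turns with light friction (0.05 N m) and stays where left. The blade has up to 0.35 rad of play each way in the slot, so the driver must turn up to 0.35 rad further than the screw.
- black_screw (a joint): Screw angle of the black terminal (same shape as the red one), rad, growing clockwise; starts at -0.1 to 0.1. To be left alone.
Things that resemble listed ones, but are neither listed nor needed, are in the scene too. Leave any purple look-alike of the part that bears red_mouth alone.

How it is judged:
On the way, in this order (a step that is already met when the one before it is completed fails the run):
1. the driver's blade is seated in the slot of the red terminal's screw, before the screw has been turned (z of driver_grip in the frame of red_mouth below 0.0425 m and horizontal distance between driver_grip and red_mouth below 0.02 m and angle between driver_grip's own z axis and vertical below 0.2 rad and value of joint red_screw below 0.4 rad), for 0.1 s.
2. the red screw is turned clockwise to its stop (within 0.2 rad) with the blade seated (value of joint red_screw above 0.7 rad and z of driver_grip in the frame of red_mouth below 0.0425 m and horizontal distance between driver_grip and red_mouth below 0.02 m and angle between driver_grip's own z axis and vertical below 0.2 rad), for 0.2 s.
At the end, for the whole second after the job is handed in: The red terminal's screw is at its clockwise stop (within 0.2 rad), and the released driver stands in the red terminal with its blade in the slot (its grip centre less than 42.5 mm above the rim, within 20 mm of the bore's axis, leaning less than 0.2 rad) (all of step 2); the robot touches nothing.
It fails at once if the blade leaves the slot once the screw has been turned (value of joint red_screw above 0.4 rad and z of driver_grip in the frame of red_mouth above 0.0445 m).
It fails at once if the black terminal's screw is turned (value of joint black_screw above 0.4 rad).
It also fails if it takes over 42 s, if anything falls off the work surface, if the arm or the gripper's body presses on something with over 40 N, if the wrist force passes 120 N, or if a joint passes its speed limit or range.

### The arm

A 6-joint arm with a two-finger parallel gripper is mounted at the origin on a cart in front of the work surface, level with it; the furniture and walls round the work are solid. World frame = base frame: x ahead of the robot, y to its left, z up, the work surface at z = 0. Lengths are in m, angles in rad, forces in N, time in s.
With the tool pointing down it reaches from about 0.35 to 0.775 m from the base axis. Payload 5.5 kg.
Tool frame: the origin (TCP) lies midway between the tips of the shut fingers; the grasp point (between the pads) lies 19 mm behind it; z points along the fingers, y is the direction in which the jaws open and shut (so a half turn about z gives the same grasp; the last joint's range is limited). The gripper opens to 85 mm and grips with 20 to 120 N. Pads are 22 mm wide; open, the fingers measure 114 mm over their backs; the gripper's body (76 mm by 85 mm) begins 54 mm behind the grasp point. The pads swing forward as they close: fully open they stand 13 mm farther back than shut.
Start: joints at [-1.478, 0.313, 0.046, 1.304, 0, 1.431], TCP at [0.133, -0.56, 0.231] pointing down, gripper open.
Joint ranges: [-2.76, 2.76], [-0.86, 1.69], [-1.03, 1.26], [-2.2, 2.34], [-1.47, 1.5], [-3.14, 3.14]. Speed limits (rad/s): [2.57, 2.57, 3.14, 3.14, 3.14, 3.14].

### API

Orientations are given as a unit quaternion [w, x, y, z].
In Python, from workcell import env gives the robot as it stands.
- The arm moves only by the shell command python3 -m creep 'ROWS' [OPENING] [FORCE]. ROWS is JSON, a list of rows, each a list of 6 numbers: the shift along the tool's x, y, z in m, then the turn, a rotation vector about the tool's x, y, z in degrees. A call has exactly 8 rows; each row is the pose to reach, as a shift and turn from the pose commanded when the call began, along the tool's axes at that moment; what a row does not reach only later rows make up. A row lasts 1/10 s, in which the tool goes at most 50 mm and 8.59 degrees, less where a joint would pass 70% of its speed; a pose out of reach is approached as far as the arm can. A call with a gripper value outside its range is refused whole. OPENING is the finger opening in m, from 0 to 0.0854, set as the call begins (- or left out, the last holds). The fingers move at their own pace and stop on an object; FORCE is the grip in N (left out, the last holds). Time passes only in rows, so rows that repeat a pose let the fingers close, or fill a call up. It gives the time, the measured TCP pose, the force and the opening at its end, in the units of the state.
- env.get_state(): the state, without advancing time (a new reading comes with each control period).
- env.read_camera(name): name is "side" or "top" or "wrist"; returns (picture, depth): 480x640x3 uint8, blue, green, red; 480x640 float32, m along the optical axis (not along the pixel's ray), 0 where there is no reading.
- env.camera_params(name): a dict with "fx", "fy", "cx", "cy" (pixels), "position" and "orientation" of the camera in the world. Camera axes: x right, y up, looking along -z (the intrinsics and any distortion apply to the point x, -y, -z); pixel columns grow to the right and rows downward; lengths in m; the calibration is good to about 2 mm. A picture is of the moment at which its call begins: read the wrist's pose just before it. camera_params takes no time and is no camera call; for the wrist camera it gives the pose at the moment of the call.
- env.hand_in(): hands the job in, once; it reports no verdict.
The state is a dict: "clock": time; "joint_pos": joint angles; "qvel": joint speeds; "tau": joint torques, N m; "tcp_pos": TCP position; "orientation": TCP orientation; "wrist_force": force on the tool from outside, world axes, zero at the start; "ft_torque": the same for the moment, N m; "finger_gap": finger opening in m.
Only numpy, scipy, OpenCV 4.12 (cv2) and the standard library are available. Lean on these libraries where they do the work, as an engineer would, in place of code of your own. Each camera call takes 0.05 s, during which the arm holds its last target. There are 200 camera calls.

## Working session

There is one attempt and no reset: what is moved stays moved. The work goes in short steps, Python scripts to look and compute and a shell command to move; the robot and the scene stay as the last step left them, time stands still between calls to the robot, and variables do not carry over. Pictures are saved under pics/ and viewed, about 8 in all and at most 12, crops included, and the job is handed in when it is done.

```bash
ls; mkdir -p pics
python3 - <<'E'
from workcell import env
import cv2,numpy as np
print(env.get_state())
for n in ["top","side"]:
    p=env.camera_params(n);print(n,p)
    im,d=env.read_camera(n);cv2.imwrite(f"pics/{n}0.png",im);np.save(f"pics/{n}0.npy",d)
E
```

```text
pics
{'clock': 0.0, 'joint_pos': array([-1.47761115e+00,  3.13995472e-01,  4.49639140e-02,  1.30360282e+00,
        4.03077762e-05,  1.43120636e+00]), 'qvel': array([ 0.00192698, -0.00114454,  0.00061211,  0.00037949,  0.0022956 ,
       -0.00041253]), 'tau': array([ 6.06305348e-04, -4.80626249e+01,  2.98534942e+01,  1.94991357e-02,
       -2.04805910e-04,  6.90785669e-06]), 'tcp_pos': array([ 0.13259972, -0.55896953,  0.23040552]), 'orientation': array([-9.18309157e-04,  9.93234191e-01,  1.16124916e-01,  4.14701013e-05]), 'wrist_force': array([-0.08699366, -0.93163567,  0.03213055]), 'ft_torque': array([-0.01243534,  0.03497549, -0.0123162 ]), 'finger_gap': 0.08556517762486932}
top {'fx': 438.28489643477195, 'fy': 438.28489643477195, 'cx': 326.2131417619653, 'cy': 235.49405259367464, 'position': array([0.41383086, 0.08619029, 0.91545064]), 'orientation': array([ 0.70812584,  0.00680009, -0.02564176, -0.70558773])}
side {'fx': 437.1903032699026, 'fy': 437.1903032699026, 'cx': 313.2929047438377, 'cy': 238.42752304801698, 'position': array([0.2566664 , 0.77603264, 0.49292197]), 'orientation': array([-0.12011779, -0.07344066,  0.49503238,  0.85739205])}
```

View pics/top0.png

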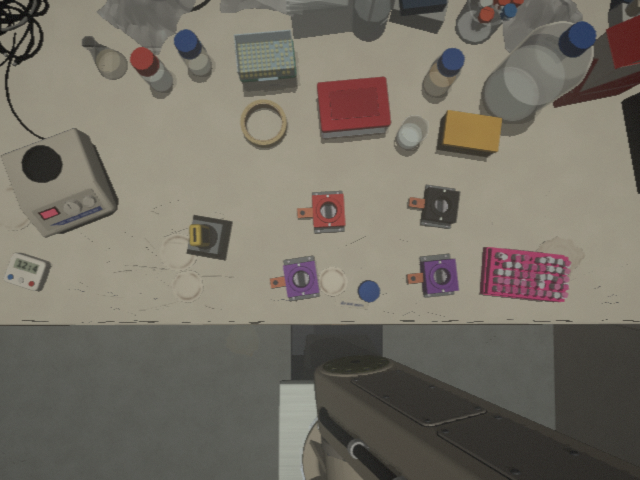

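View pics/side0.png

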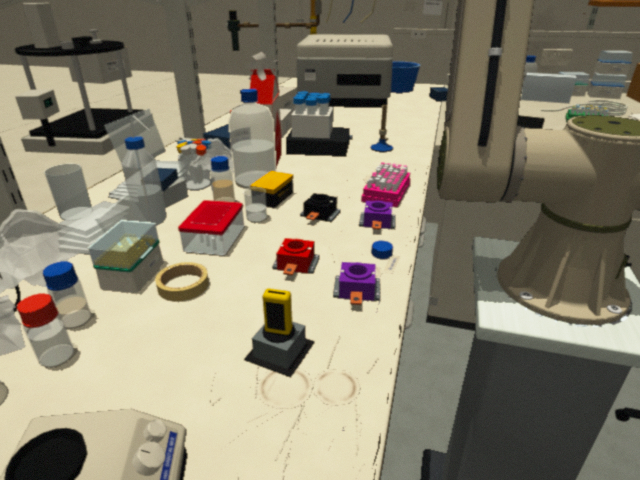

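Top view: the driver is at about (197,235), the red terminal's bore at (329,212) with its copper bar to the left, and the black terminal at (440,206). Two purple look-alikes stand nearby. The side view agrees. Next I measure by depth and rays.

```bash
cat > h.py <<'E'
import numpy as np,cv2
from scipy.spatial.transform import Rotation as R
def rot(q): return R.from_quat(np.r_[q[1:],q[0]])
def cloud(p,uv,d):
    uv=np.asarray(uv,float)
    c=np.c_[(uv[:,0]-p['cx'])/p['fx'],-(uv[:,1]-p['cy'])/p['fy'],-np.ones(len(uv))]*np.asarray(d,float).reshape(-1,1)
    return rot(p['orientation']).apply(c)+p['position']
def plane(p,uv,z):
    r=cloud(p,uv,np.ones(len(uv)))-p['position']
    return p['position']+r*((z-p['position'][2])/r[:,2])[:,None]
def mask(im,lo,hi,roi=None):
    m=cv2.inRange(cv2.cvtColor(im,cv2.COLOR_BGR2HSV),lo,hi)
    if roi:
        k=np.zeros_like(m);x0,y0,x1,y1=roi;k[y0:y1,x0:x1]=255;m&=k
    return m
def pts(m): v,u=np.nonzero(m); return np.c_[u,v]
def rect(xy):
    c,s,a=cv2.minAreaRect((xy*1000).astype(np.float32)); return np.round(c,1),np.round(s,1),round(a,1)
E
python3 - <<'E'
from workcell import env
from h import *
p=env.camera_params("top");im=cv2.imread("pics/top0.png");d=np.load("pics/top0.npy")
def P(m): uv=pts(m); return uv,cloud(p,uv,d[uv[:,1],uv[:,0]])
uv,w=P(mask(im,(18,100,60),(35,255,255),(170,205,240,270)))
print("yellow",len(w),np.percentile(w[:,2],[5,50,95])); print(rect(plane(p,uv,.114)[:,:2]), rect(w[w[:,2]>.105][:,:2]),w[w[:,2]>.105].mean(0))
m=mask(im,(0,130,60),(8,255,255),(295,180,360,245));m|=mask(im,(172,130,60),(180,255,255),(295,180,360,245))
uv,w=P(m);print("red",len(w),np.percentile(w[:,2],[5,50,95]))
t=uv[w[:,2]>.038];print(rect(plane(p,t,.045)[:,:2]))
m2=m*0
m2[t[:,1],t[:,0]]=255
cs,h=cv2.findContours(m2,cv2.RETR_CCOMP,cv2.CHAIN_APPROX_NONE)
for c,hh in zip(cs,h[0]):
    if hh[3]>=0 and len(c)>15:
        q=plane(p,c[:,0,:],.045)[:,:2];print("hole",cv2.minEnclosingCircle((q*1000).astype(np.float32)),q.mean(0))
uv,w=P(mask(im,(6,90,60),(16,220,255),(290,195,316,230)));print("copper",len(w),w.mean(0))
# stand
g=pts((np.abs(d)>0).astype(np.uint8));g=g[(g[:,0]>180)&(g[:,0]<240)&(g[:,1]>205)&(g[:,1]<270)]
w=cloud(p,g,d[g[:,1],g[:,0]]);s=(w[:,2]>.03)&(w[:,2]<.046);print("stand/guard",rect(w[s][:,:2]),s.sum())
a=cv2.resize(im[195:280,170:255],None,fx=6,fy=6,interpolation=cv2.INTER_CUBIC)
b=cv2.resize(im[180:245,290:355],(510,510),interpolation=cv2.INTER_CUBIC)
cv2.imwrite("pics/crop.png",cv2.resize(np.hstack([a,b]),(800,400)))
E
```

```text
yellow 191 [0.11035325 0.11262051 0.11470053]
(array([451.5, 302.5]), array([38.2, 19.8]), 1.0) (array([451.5, 303.9]), array([38.2, 19.2]), 2.0) [0.45066384 0.30335798 0.11260491]
red 639 [0.03645963 0.03996489 0.0461508 ]
(array([504.6,  60. ]), array([61.8, 60.3]), 3.4)
hole ((504.72625732421875, 59.77396011352539), 20.197433471679688) [0.50496553 0.0596251 ]
copper 131 [0.50127173 0.10528581 0.03130137]
stand/guard (array([451.6, 304.1]), array([61.4, 59.8]), 80.6) 520
```

View pics/crop.png

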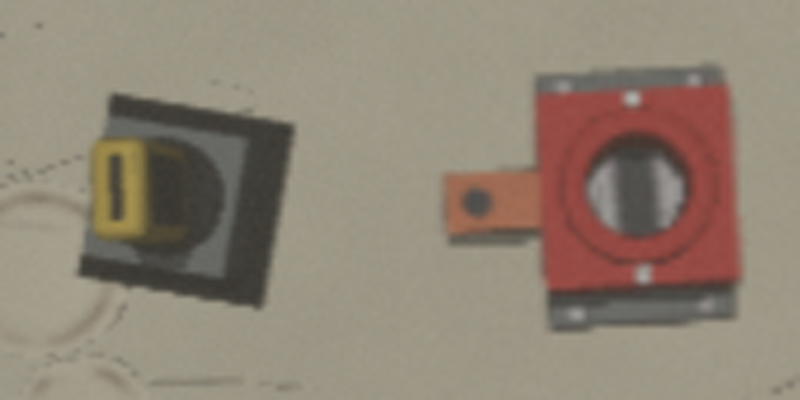

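```bash
cat > go.py <<'E'
import sys
from workcell import env
from h import *
def go(x,y,z,yaw,cur=None):
    s=env.get_state();r=rot(s['orientation']);
    if cur is None: cur=(s['tcp_pos'],r)
    e=R.from_euler('z',yaw,degrees=True)*R.from_euler('x',180,degrees=True)
    print('shift mm',np.round(cur[1].inv().apply(np.array([x,y,z])-cur[0])*1000,1),'turn',np.round((cur[1].inv()*e).as_rotvec(degrees=True),1))
    return (np.array([x,y,z]),e)
E
python3 - <<'E'
from go import go
c=go(.36,-.30,.25,69.3);c=go(.47,0,.25,125.3,c);c=go(.4515,.3035,.22,181.3,c)
E
```

```text
shift mm [ 281.  -199.6  -19.1] turn [ -0.1  -0.1 -56. ]
shift mm [319.5  -3.1  -0. ] turn [  0.   0. -56.]
shift mm [258.4 160.3  30. ] turn [ -0.   0. -56.]
```

```bash
python3 -m creep '[[0.035,-0.025,-0.002,0,0,-7],[0.070,-0.050,-0.005,0,0,-14],[0.105,-0.075,-0.007,0,0,-21],[0.140,-0.100,-0.010,0,0,-28],[0.175,-0.125,-0.012,0,0,-35],[0.210,-0.150,-0.015,0,0,-42],[0.245,-0.175,-0.017,0,0,-49],[0.281,-0.200,-0.019,0,0,-56]]' 0.085 40
python3 -m creep '[[0.040,0,0,0,0,-7],[0.080,0,0,0,0,-14],[0.120,0,0,0,0,-21],[0.160,0,0,0,0,-28],[0.200,0,0,0,0,-35],[0.240,-0.001,0,0,0,-42],[0.280,-0.002,0,0,0,-49],[0.319,-0.003,0,0,0,-56]]'
python3 - <<'E'
from go import go
c=go(.4515,.3035,.22,181.3)
E
```

```text
clock: 0.9
tcp_pos: [0.3606, -0.2985, 0.2502]
orientation: [-0.0, 0.821, 0.571, -0.0]
wrist_force: [1.4, -0.7, -0.2]
finger_gap: 0.0848
clock: 1.7
tcp_pos: [0.4697, 0.0012, 0.25]
orientation: [-0.0, 0.457, 0.89, -0.0]
wrist_force: [0.1, -0.2, -1.1]
finger_gap: 0.0848
shift mm [256.3 161.3  30. ] turn [ -0.   -0.  -55.7]
```

```bash
python3 - <<'E'
from workcell import env
import cv2
im,d=env.read_camera("wrist");cv2.imwrite("pics/wr_red.png",im)
import pickle;pickle.dump((im,d,env.camera_params("wrist")),open("pics/wr_red.pkl","wb"))
E
python3 -m creep '[[0.032,0.020,0.004,0,0,-7],[0.064,0.040,0.008,0,0,-14],[0.096,0.060,0.012,0,0,-21],[0.128,0.080,0.016,0,0,-28],[0.160,0.100,0.020,0,0,-35],[0.192,0.120,0.024,0,0,-42],[0.224,0.140,0.027,0,0,-49],[0.257,0.161,0.030,0,0,-56]]'
python3 - <<'E'
from workcell import env
from h import *
im,d=env.read_camera("wrist");cv2.imwrite("pics/wr_drv.png",im);p=env.camera_params("wrist")
a=cv2.imread("pics/wr_red.png");cv2.imwrite("pics/wr2.png",cv2.resize(np.hstack([a,im]),(800,300)))
m=mask(im,(18,100,60),(35,255,255));n,l,st,_=cv2.connectedComponentsWithStats(m);k=1+st[1:,4].argmax();print(st[k])
uv=pts((l==k));w=cloud(p,uv,d[uv[:,1],uv[:,0]]);print(np.percentile(w[:,2],[5,50,95]),rect(w[w[:,2]>.107][:,:2]));
t=uv[w[:,2]>.107];print(rect(plane(p,t,.114)[:,:2]))
E
```

```text
clock: 2.55
tcp_pos: [0.4518, 0.3035, 0.2197]
orientation: [-0.0, -0.014, 1.0, -0.0]
wrist_force: [0.9, 0.0, 0.1]
finger_gap: 0.0849
[312 224  36  27 776]
[-1.22276323e-05  1.13449231e-01  1.15041216e-01] (array([419.4, 307.4]), array([100.5,  17.4]), 8.7)
(array([458.8, 314.1]), array([17.8, 20.2]), 2.0)
```

View pics/wr2.png

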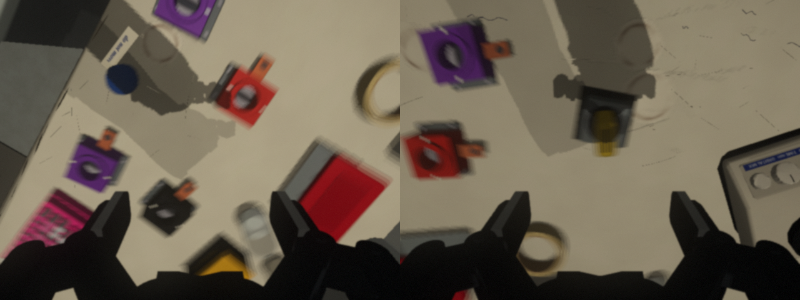

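Both wrist pictures are motion-blurred and the driver at (606,130) is in the gripper's shadow. I'll retake with the arm still and a darker threshold.

Run:
```python
from workcell import env
from h import *
env.read_camera("wrist");env.read_camera("wrist")
im,d=env.read_camera("wrist");cv2.imwrite("pics/wr_drv2.png",im);p=env.camera_params("wrist")
m=mask(im,(17,90,25),(36,255,255),(270,150,400,300));n,l,st,_=cv2.connectedComponentsWithStats(m);k=1+st[1:,4].argmax();print(st[k])
uv=pts((l==k));w=cloud(p,uv,d[uv[:,1],uv[:,0]]);print(np.percentile(w[:,2],[5,50,95]))
s=(w[:,2]>.108)&(w[:,2]<.122);print(rect(w[s][:,:2]),rect(plane(p,uv[s],.114)[:,:2]))
# guard disc ~ z 44, red block
g=np.argwhere((d>0));g=g[:,::-1];w=cloud(p,g,d[g[:,1],g[:,0]])
near=np.hypot(w[:,0]-.45,w[:,1]-.303)<.06
hi=near&(w[:,2]>.1)&(w[:,2]<.125);print("by depth",hi.sum(),rect(w[hi][:,:2]))
c=im[130:310,250:430];cv2.imwrite("pics/c2.png",cv2.resize(cv2.convertScaleAbs(c,alpha=2),(540,540)))
```

```text
[ 304  177   36   76 2278]
[0.05003492 0.11371847 0.11573813]
(array([451.4, 303.9]), array([40.1, 22. ]), 2.1) (array([450. , 303.8]), array([39.8, 21.6]), 2.2)
by depth 1899 (array([451.3, 303.8]), array([40.2, 22.5]), 1.6)
```

View pics/c2.png

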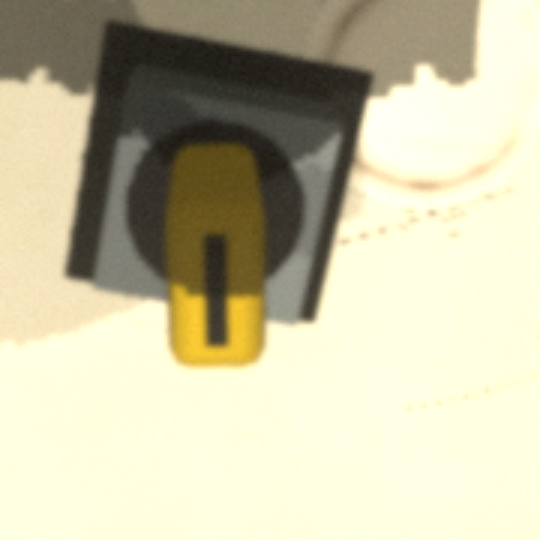

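The driver measures 40 x 22 mm at (451, 304) mm with a yaw of about 2°. That matches the given sizes, so I descend.

Run:
```python
from go import go
go(.451,.3038,.061,182)
```

```text
shift mm [  0.4   1.4 158.5] turn [-0.1 -0.1 -0.6]
```

```bash
python3 -m creep '[[0,0.001,0.030,0,0,0],[0,0.001,0.060,0,0,-0.5],[0,0.001,0.085,0,0,-0.5],[0,0.001,0.110,0,0,-0.5],[0,0.001,0.130,0,0,-0.5],[0,0.001,0.145,0,0,-0.5],[0,0.001,0.154,0,0,-0.5],[0,0.001,0.158,0,0,-0.5]]'
python3 -m creep '[[0,0,0,0,0,0],[0,0,0,0,0,0],[0,0,0,0,0,0],[0,0,0,0,0,0],[0,0,0,0,0,0],[0,0,0,0,0,0],[0,0,0,0,0,0],[0,0,0,0,0,0]]' 0.01 60
```

```text
clock: 3.55
tcp_pos: [0.4521, 0.3019, 0.0616]
orientation: [-0.001, -0.015, 1.0, -0.0]
wrist_force: [1.2, -0.1, 0.0]
finger_gap: 0.0852
clock: 4.35
tcp_pos: [0.453, 0.3036, 0.063]
orientation: [0.001, -0.016, 1.0, 0.0]
wrist_force: [0.1, 0.8, 4.7]
finger_gap: 0.0208
```

```bash
python3 -m creep '[[0,0,-0.005,0,0,0],[0,0,-0.015,0,0,0],[0,0,-0.028,0,0,0],[0,0,-0.042,0,0,0],[0,0,-0.056,0,0,0],[0,0,-0.070,0,0,0],[0,0,-0.082,0,0,0],[0,0,-0.090,0,0,0]]'
python3 - <<'E'
from workcell import env
from go import go
s=env.get_state();print(s['finger_gap'],s['wrist_force'],s['tcp_pos'])
go(.5048,.0598,.151,183.4)
E
```

```text
clock: 5.15
tcp_pos: [0.4528, 0.3034, 0.1539]
orientation: [0.001, -0.016, 1.0, 0.0]
wrist_force: [0.5, -0.7, -1.7]
finger_gap: 0.0211
0.021107375997555026 [ 0.48954737 -0.71525395 -1.68664545] [0.45278058 0.30342486 0.15392628]
shift mm [ -44.2 -245.2    2.9] turn [ 0.   0.1 -1.6]
```

```bash
python3 -m creep '[[-0.005,-0.025,0,0,0,0],[-0.011,-0.060,0,0,0,-0.5],[-0.018,-0.100,0,0,0,-0.8],[-0.025,-0.140,0,0,0,-1],[-0.032,-0.180,0,0,0,-1.2],[-0.039,-0.215,0,0,0,-1.5],[-0.043,-0.237,0,0,0,-1.5],[-0.044,-0.245,0,0,0,-1.5]]'
python3 - <<'E'
from workcell import env
from h import *
for i in range(4): env.read_camera("wrist")
s=env.get_state();print(s['clock'],s['tcp_pos'],s['orientation'])
for n in ["side","top","wrist"]:
    im,d=env.read_camera(n);cv2.imwrite(f"pics/{n}1.png",im);np.save(f"pics/{n}1.npy",d)
    np.save(f"pics/{n}1p.npy",env.camera_params(n),allow_pickle=True)
a=cv2.imread("pics/side1.png")[150:310,230:390];b=cv2.imread("pics/wrist1.png")
cv2.imwrite("pics/v3.png",np.hstack([cv2.resize(a,(450,450)),cv2.resize(b,(350,450))[:, :]]))
E
```

```text
clock: 5.95
tcp_pos: [0.5046, 0.0576, 0.1524]
orientation: [0.0, -0.028, 1.0, -0.0]
wrist_force: [-0.5, 0.8, -1.5]
finger_gap: 0.0214
6.15 [0.50385215 0.06038731 0.1522692 ] [-2.23314718e-04 -2.92815430e-02  9.99571155e-01  2.17084367e-04]
```

View pics/v3.png

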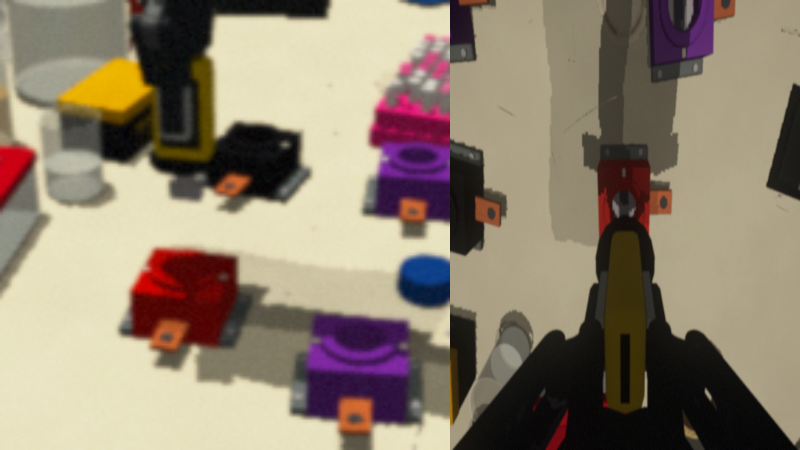

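The driver is held upright, with its guard and blade clear of the red terminal. I measure the driver in the hand.

Run:
```python
from h import *
from go import go
p=np.load("pics/wrist1p.npy",allow_pickle=True).item();im=cv2.imread("pics/wrist1.png");d=np.load("pics/wrist1.npy")
m=mask(im,(17,90,25),(36,255,255),(220,200,420,460));n,l,st,_=cv2.connectedComponentsWithStats(m);k=1+st[1:,4].argmax();print(st[k])
uv=pts(l==k);w=cloud(p,uv,d[uv[:,1],uv[:,0]]);print(np.percentile(w[:,2],[2,50,90,98]))
s=w[:,2]>w[:,2].max()-.012;print(s.sum(),np.median(w[s],0),rect(w[s][:,:2]))
m=mask(im,(0,130,40),(6,255,255),(200,130,420,380));uv=pts(m);w=cloud(p,uv,d[uv[:,1],uv[:,0]]);s=(w[:,2]>.035)&(w[:,2]<.055);print("red",s.sum(),np.median(w[s,2]),rect(w[s][:,:2]),w[s][:,:2].min(0),w[s][:,:2].max(0))
print(np.percentile(w[s][:,1],[1,99]))
go(.5048,.0598,.151,183.4)
```

```text
[  281   245    79   196 12049]
[0.14026041 0.20127518 0.20410209 0.20474529]
46 [0.42137048 0.05612255 0.2954501 ] (array([421.4,  56.1]), array([0., 0.]), 0.0)
red 4294 0.04021673544938223 (array([499.2,  59.3]), array([52.6, 63.6]), 3.5) [0.47127617 0.02643239] [0.52734492 0.09213382]
[0.02787123 0.09075355]
shift mm [-0.9 -1.1  1.3] turn [ 0. -0.  0.]
```

Run:
```python
from h import *
from workcell import env
p=np.load("pics/wrist1p.npy",allow_pickle=True).item();im=cv2.imread("pics/wrist1.png");d=np.load("pics/wrist1.npy")
m=mask(im,(17,90,25),(36,255,255),(220,200,420,460));uv=pts(m);w=cloud(p,uv,d[uv[:,1],uv[:,0]])
s=(w[:,2]>.199)&(w[:,2]<.209);print(s.sum(),np.median(w[s],0),rect(w[s][:,:2]))
A=np.c_[w[s][:,:2]-w[s][:,:2].mean(0),np.ones(s.sum())];print("tilt",np.linalg.lstsq(A,w[s][:,2],rcond=None)[0])
```

```text
6859 [0.49648281 0.06025374 0.20331586] (array([501.2,  60.8]), array([39.5, 21.9]), 3.4)
tilt [ 0.03632317 -0.00356943  0.2029544 ]
```

```bash
python3 -m creep '[[0,-0.001,0.008,0,0,0],[0,-0.001,0.020,0,0,0],[0,-0.001,0.032,0,0,0],[0,-0.001,0.044,0,0,0],[0,-0.001,0.054,0,0,0],[0,-0.001,0.062,0,0,0],[0,-0.001,0.068,0,0,0],[0,-0.001,0.070,0,0,0]]'
python3 -m creep '[[0,0,0.002,0,0,0],[0,0,0.004,0,0,0],[0,0,0.006,0,0,0],[0,0,0.008,0,0,0],[0,0,0.010,0,0,0],[0,0,0.012,0,0,0],[0,0,0.013,0,0,0],[0,0,0.013,0,0,0]]'
```

```text
clock: 7.1
tcp_pos: [0.5039, 0.0587, 0.0815]
orientation: [-0.0, -0.029, 1.0, -0.0]
wrist_force: [0.3, 1.0, -0.4]
finger_gap: 0.0216
clock: 7.9
tcp_pos: [0.5041, 0.0587, 0.0691]
orientation: [-0.0, -0.029, 1.0, -0.0]
wrist_force: [0.0, 1.0, -1.2]
finger_gap: 0.0214
```

```bash
python3 -m creep '[[0,0,0.0005,0,0,0],[0,0,0.001,0,0,0],[0,0,0.0015,0,0,0],[0,0,0.002,0,0,0],[0,0,0.0025,0,0,0],[0,0,0.003,0,0,0],[0,0,0.003,0,0,0],[0,0,0.003,0,0,0]]'; python3 -c "
from workcell import env
s=env.get_state();print(s['wrist_force'],s['ft_torque'],s['tcp_pos'])"
```

```text
clock: 8.7
tcp_pos: [0.5044, 0.0587, 0.068]
orientation: [0.001, -0.029, 1.0, -0.0]
wrist_force: [-4.6, 0.9, 13.5]
finger_gap: 0.0213
[-4.59903194  0.88238283 13.49662013] [ 0.05519586  1.00484732 -0.00224719] [0.50436011 0.05871421 0.06798531]
```

```bash
python3 -m creep '[[0,0,0,0,0,3],[0,0,0,0,0,8],[0,0,0,0,0,13],[0,0,0,0,0,18],[0,0,0,0,0,23],[0,0,0,0,0,28],[0,0,0,0,0,33],[0,0,0,0,0,36]]'; python3 -c "
from workcell import env
s=env.get_state();print(s['wrist_force'],s['ft_torque'],s['tcp_pos'])"
```

```text
clock: 9.5
tcp_pos: [0.506, 0.0584, 0.068]
orientation: [0.002, 0.282, 0.959, 0.0]
wrist_force: [-0.2, -1.1, 8.9]
finger_gap: 0.0211
[-0.18363493 -1.09130804  8.86081255] [-0.26858005  0.31022024  0.14407409] [0.5060088  0.05837507 0.06798909]
```

```bash
python3 -m creep '[[0,0,0.0005,0,0,4],[0,0,0.0005,0,0,8],[0,0,0.0005,0,0,12],[0,0,0.0005,0,0,16],[0,0,0.0005,0,0,20],[0,0,0.0005,0,0,24],[0,0,0.0005,0,0,28],[0,0,0.0005,0,0,28]]'; python3 -c "
from workcell import env
s=env.get_state();print(s['wrist_force'],s['ft_torque'],s['tcp_pos'])"
```

```text
clock: 10.3
tcp_pos: [0.5057, 0.0581, 0.068]
orientation: [0.002, 0.506, 0.863, 0.0]
wrist_force: [-1.5, -1.3, 13.1]
finger_gap: 0.0216
[-1.4682866  -1.2825151  13.07636851] [-0.34230283  0.79385426 -0.01750084] [0.50573542 0.05813856 0.06798759]
```

```bash
python3 -m creep '[[0,0,0,0,0,1],[0,0,0,0,0,2],[0,0,0,0,0,3],[0,0,0,0,0,4],[0,0,0,0,0,5],[0,0,0,0,0,6],[0,0,0,0,0,7],[0,0,0,0,0,8]]'; python3 -c "
from workcell import env
s=env.get_state();print(s['wrist_force'],s['ft_torque'],s['tcp_pos'])"
```

```text
clock: 11.1
tcp_pos: [0.5055, 0.0581, 0.068]
orientation: [0.002, 0.564, 0.826, 0.0]
wrist_force: [-3.0, -1.9, 14.8]
finger_gap: 0.0213
[-2.99057528 -1.86330537 14.83198123] [-0.43588677  0.88350565  0.16682831] [0.50552985 0.05806388 0.06796877]
```

```bash
python3 -m creep '[[0,0,0,0,0,1],[0,0,0,0,0,2],[0,0,0,0,0,3],[0,0,0,0,0,4],[0,0,0,0,0,5],[0,0,0,0,0,6],[0,0,0,0,0,6],[0,0,0,0,0,6]]'; python3 -c "
from workcell import env
s=env.get_state();print(s['wrist_force'],s['ft_torque'],s['tcp_pos'],s['orientation'],s['joint_pos'][5])"
```

```text
clock: 11.9
tcp_pos: [0.5053, 0.058, 0.068]
orientation: [0.002, 0.607, 0.795, 0.0]
wrist_force: [-2.8, -2.5, 14.2]
finger_gap: 0.0213
[-2.81786138 -2.53515569 14.16087624] [-0.4019742   1.01049983  0.04963189] [0.50532365 0.05801348 0.0679653 ] [1.69757503e-03 6.06544239e-01 7.95047910e-01 1.62016038e-04] 1.2607822667464548
```

```bash
python3 -m creep '[[0,0,0,0,0,1],[0,0,0,0,0,2],[0,0,0,0,0,3],[0,0,0,0,0,4],[0,0,0,0,0,5],[0,0,0,0,0,6],[0,0,0,0,0,6],[0,0,0,0,0,6]]'
python3 - <<'E'
from workcell import env
from h import *
im,d=env.read_camera("wrist");cv2.imwrite("pics/wrist4.png",im);s0=env.get_state()
im2,_=env.read_camera("side");cv2.imwrite("pics/side4.png",im2)
cv2.imwrite("pics/v4.png",np.hstack([cv2.resize(im2[190:310,230:350],(400,400)),cv2.resize(im,(400,400))]))
for s in (s0,env.get_state()): print(s['wrist_force'],s['ft_torque'],s['tcp_pos'],s['orientation'],s['tau'][5])
E
```

```text
clock: 12.7
tcp_pos: [0.5048, 0.0581, 0.068]
orientation: [0.001, 0.647, 0.762, -0.0]
wrist_force: [-4.2, -2.0, 15.6]
finger_gap: 0.0212
[-4.3857972  -2.62419763 16.32370189] [-0.47520958  1.32473021  0.3535497 ] [0.50475551 0.0581033  0.06797619] [ 1.33566942e-03  6.47004657e-01  7.62484876e-01 -5.26849991e-05] 0.37377496249973774
[-4.68353975 -2.29287254 16.01149302] [-0.55195444  1.25635873  0.32720991] [0.50478066 0.05807795 0.06798955] [ 1.38054929e-03  6.47021415e-01  7.62470576e-01 -5.58876022e-05] 0.3758378326892853
```

View pics/v4.png

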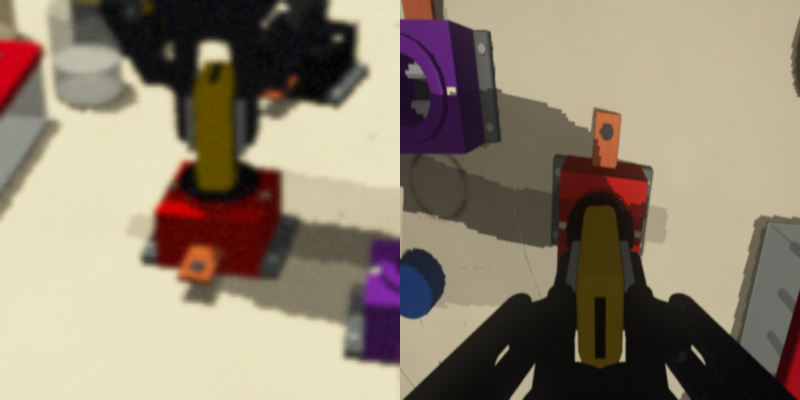

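The side view (220,180) shows the guard resting on the red rim, and the grip has turned about 84°. The torque has risen to 0.34 N m, so I turn a little further to confirm the stop.

```bash
python3 -m creep '[[0,0,0,0,0,1],[0,0,0,0,0,2],[0,0,0,0,0,3],[0,0,0,0,0,4],[0,0,0,0,0,4],[0,0,0,0,0,4],[0,0,0,0,0,4],[0,0,0,0,0,4]]'
python3 - <<'E'
from workcell import env
s=env.get_state(); print(s['wrist_force'],s['ft_torque'],s['tcp_pos'],s['orientation'],s['tau'][5])
E
```

```text
clock: 13.6
tcp_pos: [0.5046, 0.0582, 0.0683]
orientation: [0.001, 0.673, 0.74, -0.0]
wrist_force: [-6.3, -2.0, 18.3]
finger_gap: 0.0217
[-6.34203377 -1.99251023 18.28990574] [-0.50123448  1.61658891  0.5150014 ] [0.50460635 0.05818394 0.06827768] [ 1.30996215e-03  6.73038502e-01  7.39606285e-01 -3.82883438e-05] 0.51878297701478
```

Torque is now 0.52 N m, ten times the screw friction, and still climbing, so the screw is on its stop. I unload the twist and the press, then release.

```bash
python3 -m creep '[[0,0,0,0,0,-1],[0,0,-0.0005,0,0,-2],[0,0,-0.001,0,0,-4],[0,0,-0.0015,0,0,-6],[0,0,-0.0015,0,0,-8],[0,0,-0.0015,0,0,-8],[0,0,-0.0015,0,0,-8],[0,0,-0.0015,0,0,-8]]'
python3 - <<'E'
from workcell import env
s=env.get_state(); print(s['wrist_force'],s['ft_torque'],s['tcp_pos'])
E
```

```text
clock: 14.4
tcp_pos: [0.505, 0.0581, 0.0685]
orientation: [0.001, 0.62, 0.784, -0.0]
wrist_force: [-2.4, -1.8, 7.7]
finger_gap: 0.0213
[-2.43633402 -1.79811348  7.73952048] [-0.51791323  0.47119989  0.04834283] [0.50495491 0.05807567 0.0685024 ]
```

```bash
python3 -m creep '[[0,0,0,0,0,0],[0,0,0,0,0,0],[0,0,0,0,0,0],[0,0,0,0,0,0],[0,0,0,0,0,0],[0,0,0,0,0,0],[0,0,0,0,0,0],[0,0,0,0,0,0]]' 0.07
python3 -m creep '[[0,0,-0.005,0,0,0],[0,0,-0.015,0,0,0],[0,0,-0.030,0,0,0],[0,0,-0.050,0,0,0],[0,0,-0.075,0,0,0],[0,0,-0.100,0,0,0],[0,0,-0.125,0,0,0],[0,0,-0.140,0,0,0]]'
python3 - <<'E'
from workcell import env
from h import *
for i in range(4): env.read_camera("wrist")
im,d=env.read_camera("wrist");p=env.camera_params("wrist")
im2,_=env.read_camera("side")
cv2.imwrite("pics/v5.png",np.hstack([cv2.resize(im2[190:310,230:350],(400,400)),cv2.resize(im,(400,400))]))
g=np.argwhere(d>0)[:,::-1];w=cloud(p,g,d[g[:,1],g[:,0]]);s=(np.hypot(w[:,0]-.505,w[:,1]-.059)<.04)&(w[:,2]>.107)&(w[:,2]<.13)
print(s.sum(),np.median(w[s],0),rect(w[s][:,:2]));A=np.c_[w[s][:,:2]-.5,np.ones(s.sum())];print("tilt",np.linalg.lstsq(A,w[s][:,2],rcond=None)[0]);print(env.get_state()['wrist_force'])
E
```

```text
clock: 15.2
tcp_pos: [0.5043, 0.0587, 0.0673]
orientation: [0.0, 0.62, 0.784, -0.0]
wrist_force: [0.1, -0.3, 0.2]
finger_gap: 0.0702
clock: 16.0
tcp_pos: [0.5051, 0.0587, 0.2105]
orientation: [0.002, 0.62, 0.784, 0.001]
wrist_force: [-1.1, -0.2, -0.1]
finger_gap: 0.0704
2131 [0.50016433 0.06228902 0.11904649] (array([500.7,  59.8]), array([22.5, 39.5]), 17.9)
tilt [-0.00690513 -0.07661557  0.08476124]
[-0.70565467 -0.08304836 -0.20992609]
```

View pics/v5.png

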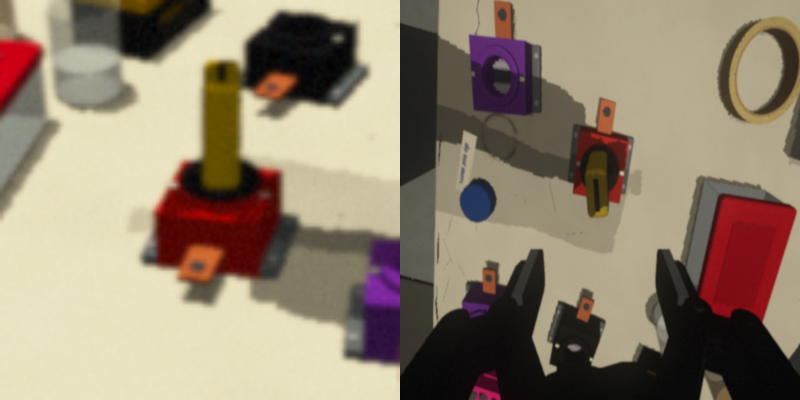

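The released driver stands seated: its grip top is at 119 mm as expected, and its axis is turned 75° clockwise of the terminal's x. The gripper is clear, so I hand in.

```bash
python3 -c "
from workcell import env
print(env.hand_in())"
```

```text
the job is handed in; nothing more can be done
None
```

I took the yellow driver from its stand, seated it in the red terminal and turned the screw clockwise to its stop. I then let go, backed the gripper off, and handed the job in at about 16 s. The hand-in gives no verdict.

**Seating and turn:** The guard met the rim with about 13 N at the expected height. I turned about 88° in the hand, until the wrist torque reached 0.52 N m, about ten times the screw's friction. I then backed off 8° to unload before releasing.

**Last checks:**
- The grip top was at 119 mm, which puts the grip centre 39 mm above the rim.
- The grip's top face was about 4 mm off the bore axis.
- The lean was roughly 0.08 rad, under the 0.2 limit.
- The driver was left 75° (1.32 rad) clockwise. Allowing for the 0.35 rad of play, that puts the screw at its stop.
- The wrist force was under 1 N, and the black terminal was never touched.

**What did not agree:**
- The stop's torque came at about 84°, later than the 72° I expected (0.9 + 0.35 rad). I put this down to give in the grasp and looseness of fit.
- The screw angle was inferred from torque and driver angle, because the guard hides the screw.

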